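# Kit the lower tier of a two-tier parts case under its hinged divider flap

### The job

Kit the lower tier of the grey two-tier parts case: swing its hinged divider flap up and right over until it leans open by itself, then, from the foam panel, lay the longer of the two white flanged bushings lengthwise in the long bay and stand the larger of the two flanged spools upright on its flange in the empty bay on the tab side. With both in, fold the flap back down until it lies shut, and leave the other things on the bench where they are.

Things in the scene. Friction and masses are not known exactly. Their poses are not given: they have to be found in the camera images.
- case: Grey two-tier parts case, fixed, open on top: 200 mm (x) by 250 mm (y), walls 50 mm high, 4 thick. Origin: centre of its underside; x along the hinge, y from the flap's tab side to the hinge side, z up. Lower tier y -121 to +43 mm, under the flap; floor at 5 mm, dividers up to 30 mm. Beyond, open raised pockets (not used). The wall at y = -123 is notched 76 mm wide, down to 24 mm, for the tab.
- flap (a joint): Angle of the divider flap: 0 = lying flat (shut), grows as its tab side rises, upright at 1.57, stop at 1.85, where it rests leaning over the pockets. A flat plate 188 mm along the hinge by 160 mm, 4 thick, 0.12 kg, plus a tab. Soft-close hinge: let go short of upright it sinks shut by itself in some 1 to 4 s; past upright it sinks slowly to the stop.
- flap_hinge (a point): Middle of the flap's hinge axis, at x = 0, y = +45.5 mm, 47 mm above the table in the case's frame, mid-thickness of the flap. The axis runs along the case's x.
- flap_tab (a point): Middle of the outer edge of the flap's tab, mid-thickness, 190 mm from the hinge. The tab is 50 mm wide along the hinge direction, 4 mm thick; shut, it juts out level 20 mm beyond the case's wall, its underside 45 mm above the table with free space under it. Grey like the flap, three small ribs on top.
- long_bay (a point): Centre of the floor of the empty long bay, at x = -59, y = -39.5, z = 5 mm in the case's frame; axes as the case. The bay is 74 mm wide along x and 162 mm long along y, between the case's wall (50 mm high) on its -x side and a divider (30 mm high) on its +x side.
- spool_bay (a point): Centre of the floor of the empty bay on the tab side, at x = +39, y = -81.5 mm in the case's frame, floor 5 mm above the table; axes as the case. The bay is 114 mm along x and 79 mm along y. (The like bay on the hinge side of it already holds washers.)
- bushing: The longer white plastic bushing: a tube 80 mm long, barrel 16 mm in diameter, with a flange 26 mm in diameter and 4 mm thick at each end; about 30 g, lying on the panel. Origin at its middle, on its axis; x along its axis. It can roll.
- spool: The larger milky-white spool, standing: two flanges 42 mm in diameter and 5 mm thick, core 26 mm in diameter, 34 mm high; about 45 g. Origin at the centre of its underside; z along its axis.
- panel: Dark grey cut foam panel with a scalloped outline, about 285 by 240 mm, 10 mm thick, lying flat, fixed to the table. Origin at the centre of its underside. The four loose fittings lie on its top.
- short_bushing: The shorter white bushing, as the long one but 40 mm long; not to be used. Origin at its middle; x along its axis. Leave in place on the panel.
- small_spool: The smaller milky-white spool, 28 mm in diameter and 22 mm high; not to be used. Origin at the centre of its underside. Leave in place on the panel.
- glue_bottle: White bottle, 48 mm in diameter, 120 mm high, behind the gap between case and panel. Origin: centre of its underside. Leave in place.
- rivet_jar: Clear jar with a metal cap, 48 mm in diameter, 55 mm high, on the robot's side. Origin: centre of its underside. Leave in place.
- hole_punch: Steel hole punch standing on end, 26 mm in diameter, 75 mm high, at the right. Origin: centre of its underside. Leave in place.
- screwdriver: Screwdriver with a black handle, 150 mm long, lying behind the case. Origin: middle of its underside. Leave in place.
- offcut: Foam offcut block, 60 by 45 by 20 mm, at the right. Origin: centre of its underside. Leave in place.
- marker: Marker pen, 120 mm long and 12 mm thick, lying at the right, on the robot's side. Origin: middle of its underside. Leave in place.

How it is judged:
By the outcome, as a careful person would: the job done as asked, in the order asked, and still so for the second after the job is handed in, with the robot touching nothing.
It also fails if it takes over 72 s, if anything falls off the work surface, if the arm or the gripper's body presses on something with over 40 N, if the wrist force passes 120 N, or if a joint passes its speed limit or range.

### The arm

A 6-joint arm with a two-finger parallel gripper is mounted at the origin on the work surface. World frame = base frame: x ahead of the robot, y to its left, z up, the work surface at z = 0. Lengths are in m, angles in degrees, forces in N, time in s.
With the tool pointing down it reaches from about 0.4 to 0.825 m from the base axis. Payload 7 kg.
Tool frame: the origin (TCP) lies midway between the tips of the shut fingers; the grasp point (between the pads) lies 19 mm behind it (grip_depth is the distance from the TCP to the grasp point, in m); z points along the fingers, y is the direction in which the jaws open and shut (so a half turn about z gives the same grasp; the last joint's range is limited). The gripper opens to 88 mm and grips with 3 to 60 N. Pads are 19 mm wide; open, the fingers measure 130 mm over their backs; the gripper's body (78 mm by 193 mm) begins 47 mm behind the grasp point.
Start: joints at [-48.925, 20.546, 0.682, 0, -70.136, -16.507], TCP at [0.281, -0.614, 0.227] pointing down, gripper open.
Joint ranges: [-176.03, 176.03], [-82.01, 121.73], [-58.28, 71.71], [-173.87, 95.51], [-174.79, -0.11], [-173.66, 173.66]. Speed limits (degrees/s): [136.94, 136.94, 172.46, 180, 180, 180].

### API

Orientations are given as [roll, pitch, yaw] about the fixed x, y, z axes, in that order (R = Rz(yaw) Ry(pitch) Rx(roll)).
In Python, from plant import * gives the robot as it stands.
- The arm moves only by the shell command python3 -m inch 'ROWS'. ROWS is JSON, a list of rows, each an object of numbers: "ax", "ay", "az": the turn, a rotation vector about the tool's x, y, z in degrees; "dx", "dy", "dz": the shift along the tool's x, y, z in mm; "fingers": the finger opening in mm, from 0 to 87.6. In form: [{"ax": .., "ay": .., "az": .., "dx": .., "dy": .., "dz": .., "fingers": ..}, ...]. A call has 1 to 8 rows; each row is the pose to reach, as a shift and turn from the pose commanded when the call began, along the tool's axes at that moment; what a row does not reach only later rows make up. A row lasts 1/8 s, in which the tool goes at most 62.5 mm and 10.7 degrees, less where a joint would pass 70% of its speed; a pose out of reach is approached as far as the arm can. A call with a gripper value outside its range is refused whole. The fingers move at their own pace and stop on an object; the grip force is fixed at half the most. Time passes only in rows, so rows that repeat a pose let the fingers close. It gives the time, the measured TCP pose, the force and the opening at its end, in the units of the state.
- get_obs(): the state, without advancing time (a new reading comes with each control period).
- snapshot(name): name is "scene" or "top" or "wrist"; returns a dict with "image" (420x560x3 uint8, red, green, blue), "fx", "fy", "cx", "cy" (pixels), "rvec" (rotation vector, rad) and "tvec" (3), from world to camera coordinates, as OpenCV has them. Camera axes: x right, y down, z forward; pixel columns grow to the right and rows downward; lengths in m; the calibration is good to about 2 mm. A picture is of the moment at which its call begins. There is no depth.
- close_job(): hands the job in, once; it reports no verdict.
Trained networks look in the newest picture that a camera, given by its name, has taken for a name from the list of things; names that differ only in an ending like _2 or _b are one class to them, and where a whole thing is asked for, a point or a joint stands for the part that bears it (a point fixed in the world has none). Each returns a list of dicts, best first, with "score" (0 to 1); they miss things now and then, are a little off and sometimes report something else, mostly with a low value. They report only what shows in the picture. A call takes as long as a camera call.
- search_frame(target, camera): "bbox" ([centre column, centre row, width, height] in pixels, round what is visible of it).
- trace(target, camera): "mask" (420x560 bool, what is visible of it) and "bbox" ([centre column, centre row, width, height] in pixels, round what is visible of it).
- landmark_of(target, camera): "position" ([column, row] in pixels: a listed point, or the origin of a listed thing).
The state is a dict: "clock": time; "joint_pos": joint angles; "qvel": joint speeds; "tau": joint torques, N m; "tool_pos": TCP position; "orientation": TCP orientation; "force": force on the tool from outside, world axes, zero at the start; "moment": the same for the moment, N m; "opening": finger opening in m.
Only numpy, scipy, OpenCV 4.12 (cv2) and the standard library are available. Lean on these libraries where they do the work, as an engineer would, in place of code of your own. Each camera call takes 0.05 s, during which the arm holds its last target.

## Working session

There is one attempt and no reset: what is moved stays moved. The work goes in short steps, Python scripts to look and compute and a shell command to move; the robot and the scene stay as the last step left them, time stands still between calls to the robot, and variables do not carry over. Pictures are saved under pics/ and viewed, and the job is handed in when it is done.

```bash
ls; mkdir -p pics; cat > h.py <<'E'
from plant import *
import numpy as np, cv2
from scipy.spatial.transform import Rotation as R
def cam(s):
    Rm=cv2.Rodrigues(np.array(s["rvec"],float))[0]; t=np.array(s["tvec"],float).ravel()
    K=np.array([[s["fx"],0,s["cx"]],[0,s["fy"],s["cy"]],[0,0,1.]]); return K,Rm,t
def back(s,px,z):
    K,Rm,t=cam(s); d=Rm.T@np.linalg.inv(K)@np.array([px[0],px[1],1.]); c=-Rm.T@t
    return c+d*(z-c[2])/d[2]
def proj(s,p):
    K,Rm,t=cam(s); q=K@(Rm@np.array(p,float)+t); return q[:2]/q[2]
def save(s,n): cv2.imwrite(f"pics/{n}.png",cv2.cvtColor(s["image"],cv2.COLOR_RGB2BGR))
np.set_printoptions(precision=4,suppress=True)
E
python3 - <<'E'
from h import *
o=get_obs(); print(o)
for c in ["scene","top","wrist"]:
    s=snapshot(c); save(s,c+"0")
    K,Rm,t=cam(s); print(c,s["fx"],-Rm.T@t)
    if c!="wrist":
        for n in ["case","flap_hinge","flap_tab","long_bay","spool_bay","bushing","spool","short_bushing","small_spool","panel"]:
            print(n,[(np.round(d["position"],1),round(d["score"],2)) for d in landmark_of(n,c)[:3]])
E
```

```text
pics
{'clock': 0.0, 'joint_pos': array([-48.9237,  20.5911,   0.6347,  -0.0175, -70.1373, -16.5069]), 'qvel': array([-0.0069,  0.045 ,  0.0192,  0.0183,  0.0102, -0.0659]), 'tau': array([  0.0024, -58.2714,  29.3053,   6.9974,   0.0068,  -0.0002]), 'tool_pos': array([ 0.2804, -0.6135,  0.2256]), 'orientation': array([ 179.9054,   -0.0109, -155.4365]), 'force': array([-0.0424,  0.4102, -0.1596]), 'moment': array([-0.0383, -0.006 ,  0.0564]), 'opening': 0.08753440113322335}
scene 434.66659103097635 [0.9171 0.4117 0.9925]
case [(array([263.7, 199.9]), 0.56), (array([371.8, 317.1]), 0.41)]
flap_hinge [(array([272. , 201.4]), 0.61)]
flap_tab [(array([240.2, 149.8]), 0.97)]
long_bay [(array([277.1, 176.3]), 0.84)]
spool_bay [(array([240.5, 179.2]), 0.67)]
bushing [(array([417.5, 339.5]), 0.83)]
spool [(array([370.9, 314.2]), 0.92), (array([387.9, 229.3]), 0.19)]
short_bushing [(array([392.5, 278.7]), 0.56)]
small_spool [(array([433.3, 305.2]), 0.64), (array([185.5, 144.2]), 0.19)]
panel [(array([401.9, 312.6]), 0.97), (array([392.8, 282. ]), 0.48)]
top 435.82906086807014 [ 0.4745 -0.0809  1.1472]
case [(array([322.1, 227.5]), 0.76)]
flap_hinge [(array([306.9, 221.5]), 0.82)]
flap_tab [(array([377.4, 241.7]), 0.89)]
long_bay []
spool_bay []
bushing [(array([116.4, 235.5]), 0.55)]
spool [(array([160.9, 223.8]), 0.65), (array([432.9, 252.6]), 0.21)]
short_bushing [(array([166.7, 261.2]), 0.45)]
small_spool [(array([132.6, 274.1]), 0.44)]
panel [(array([145.3, 250.9]), 0.91)]
wrist 370.8304797864434 [ 0.2123 -0.6456  0.3846]
```

View pics/scene0.png

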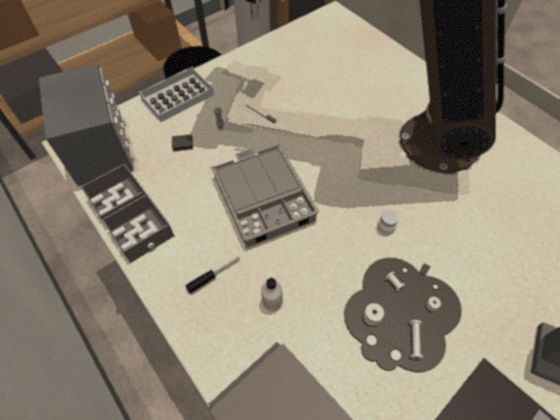

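View pics/top0.png

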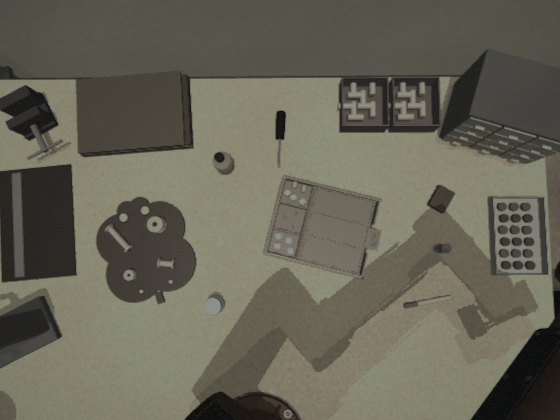

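```bash
python3 - <<'E'
from h import *
S={}
for c in ["scene","top"]:
    s=snapshot(c)
    p=lambda n:landmark_of(n,c)[0]["position"]
    print(c,"hinge",back(s,p("flap_hinge"),.047),"tab",back(s,p("flap_tab"),.047))
    for n,z in [("bushing",.023),("spool",.01),("short_bushing",.023),("small_spool",.01),("panel",0)]:
        print(n,back(s,p(n),z))
    for n in ["bushing","spool"]:
        m=trace(n,c)
        for d in m[:2]: print(n,d["score"],np.round(d["bbox"],1))
E
```

```text
scene hinge [ 0.5417 -0.1197  0.047 ] tab [ 0.5124 -0.3083  0.047 ]
bushing [0.5025 0.3651 0.023 ]
spool [0.5487 0.264  0.01  ]
short_bushing [0.4435 0.2416 0.023 ]
small_spool [0.4161 0.3339 0.01  ]
panel [0.4753 0.2983 0.    ]
bushing 0.8 [417.3 338.9   8.6  40.1]
spool 0.88 [372.4 315.7  18.4  24.8]
spool 0.36 [266.6 195.9 105.5  98.9]
top hinge [ 0.5514 -0.1221  0.047 ] tab [ 0.5006 -0.3     0.047 ]
bushing [0.5123 0.3724 0.023 ]Traceback (most recent call last):
  File "<stdin>", line 8, in <module>
  File "<stdin>", line 5, in <lambda>
IndexError: list index out of range
```

The scene view shows the shut case with its tab toward the far (-y) side, the panel at (400,315) with the long bushing at (417,339), and the large spool at (373,314). In the top view the tab is at (373,237), the bushing at (118,237) and the large spool at (156,225). I'll zoom in on the saved pictures.

```bash
python3 - <<'E'
import cv2
t=cv2.imread("pics/top0.png")
a=t[165:290,250:400]; cv2.imwrite("pics/a1.png",cv2.resize(a,None,fx=5,fy=4.8 if 0 else 4.7,interpolation=cv2.INTER_CUBIC)[:600])
a=t[190:310,90:205]; cv2.imwrite("pics/a2.png",cv2.resize(a,None,fx=5,fy=5,interpolation=cv2.INTER_CUBIC))
s=cv2.imread("pics/scene0.png")
a=s[140:250,205:325]; cv2.imwrite("pics/a3.png",cv2.resize(a,None,fx=5,fy=5,interpolation=cv2.INTER_CUBIC))
a=s[255:375,340:470]; cv2.imwrite("pics/a4.png",cv2.resize(a,None,fx=5,fy=5,interpolation=cv2.INTER_CUBIC))
E
```

```text
(no output)
```

View pics/a1.png

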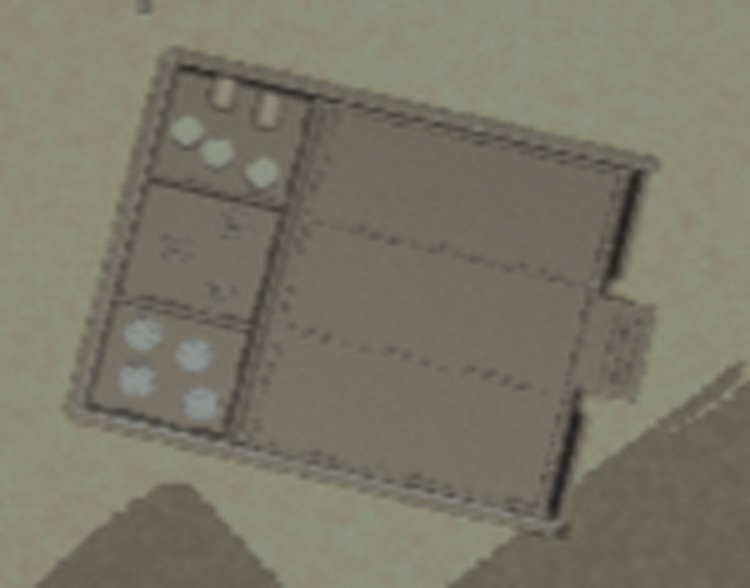

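View pics/a2.png

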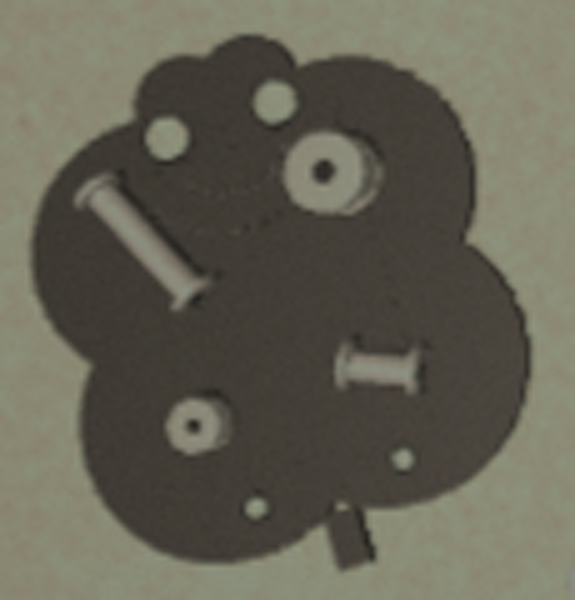

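View pics/a3.png

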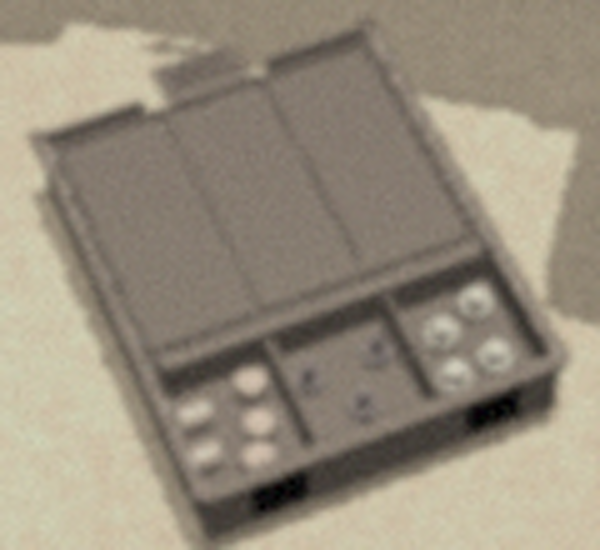

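View pics/a4.png

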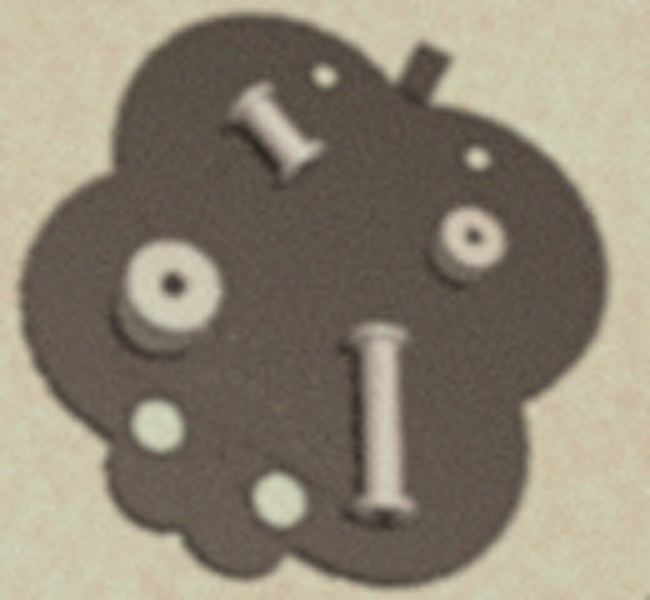

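```bash
python3 - <<'E'
from h import *
from scipy.optimize import least_squares
st=snapshot("top"); ss=snapshot("scene")
W=.1;H=.125
cor={"top":[((-W,H),(263.6,252.7)),((W,H),(283.6,175.6)),((W,-H),(381.6,199)),((-W,-H),(362,277.8))],
"scene":[((W,-H),(212.6,168)),((-W,-H),(278.6,145.6)),((-W,H),(318,213)),((W,H),(246,240))]}
cams={"top":st,"scene":ss}
def res(p,only=None):
    r=[]
    for c,l in cor.items():
        if only and c!=only: continue
        for (x,y),px in l:
            a=p[2]; q=[p[0]+np.cos(a)*x-np.sin(a)*y,p[1]+np.sin(a)*x+np.cos(a)*y,.05]
            r+=list(proj(cams[c],q)-px)
    return np.array(r)
for o in ["top","scene",None]:
    f=least_squares(res,[.53,-.2,-.2],args=(o,)); print(o,f.x[:2],np.degrees(f.x[2]),f.fun)
x,y,a=f.x
def C(px,py,pz): return np.array([x+np.cos(a)*px-np.sin(a)*py,y+np.sin(a)*px+np.cos(a)*py,pz])
for n,v in dict(hinge=(0,.0455,.047),tab=(0,-.1445,.047),lb=(-.059,-.0395,.005),sb=(.039,-.0815,.005)).items(): print(n,C(*v))
def tri(pt,ps):
    f=lambda q:np.r_[proj(st,q)-pt,proj(ss,q)-ps]
    r=least_squares(f,[.5,.3,.03],x_scale=.01); return r.x,r.fun
print("b1",tri((109.4,228.4),(417,356.6)),back(st,(109.4,228.4),.023),back(ss,(417,356.6),.023))
print("b2",tri((128,248.6),(415.6,322)),back(st,(128,248.6),.023),back(ss,(415.6,322),.023))
print("sp",tri((155,224),(374.4,312)),back(st,(155,224),.044),back(ss,(374.4,312),.044))
for c,s in cams.items():
  for n,z in [("rivet_jar",0),("glue_bottle",0),("small_spool",.01),("short_bushing",.023),("spool",.01),("bushing",.023)]:
    d=landmark_of(n,c)
    if d: print(c,n,round(d[0]["score"],2),back(s,d[0]["position"],z))
print(get_obs()["clock"])
E
```

```text
top [ 0.541  -0.1611] -14.044967687892795 [ 0.825  -0.4442  0.4591  0.2615 -1.3112  0.6314  0.043  -0.3896]
scene [ 0.5426 -0.1558] -13.740324000107965 [ 0.0072  0.0367  0.2251 -0.1276  0.0628 -0.3921 -0.2625  0.4133]
None [ 0.5414 -0.159 ] -13.908761994336713 [ 0.059  -0.4863 -0.4762  0.1805 -2.2137  0.3201 -0.6843 -0.6689 -0.191
 -1.0056  0.0103 -0.9567 -0.4909 -1.3173 -0.8206 -0.7774]
hinge [ 0.5524 -0.1148  0.047 ]
tab [ 0.5067 -0.2993  0.047 ]
lb [ 0.4747 -0.1832  0.005 ]
sb [ 0.5597 -0.2475  0.005 ]
b1 (array([0.5337, 0.3936, 0.0209]), array([-0.2262,  0.209 , -0.2575,  0.0082])) [0.5342 0.3921 0.023 ] [0.5341 0.394  0.023 ]
b2 (array([0.4816, 0.3392, 0.028 ]), array([-0.0937,  0.0866, -0.1119,  0.0035])) [0.4819 0.3409 0.023 ] [0.4792 0.339  0.023 ]
sp (array([0.5443, 0.2671, 0.0414]), array([-0.2415,  0.2367, -0.2989,  0.0002])) [0.5447 0.2657 0.044 ] [0.5448 0.2679 0.044 ]
top rivet_jar 0.54 [0.3442 0.1158 0.    ]
top glue_bottle 0.86 [0.698 0.082 0.   ]
top small_spool 0.59 [0.4114 0.331  0.01  ]
top short_bushing 0.71 [0.45   0.2393 0.023 ]
top spool 0.77 [0.5417 0.2642 0.01  ]
top bushing 0.67 [0.5106 0.3655 0.023 ]
scene rivet_jar 0.73 [0.3335 0.1097 0.    ]
scene small_spool 0.58 [ 0.4779 -0.1811  0.01  ]
scene short_bushing 0.53 [0.4421 0.239  0.023 ]
scene spool 0.77 [0.542  0.2716 0.01  ]
scene bushing 0.58 [0.5038 0.3675 0.023 ]
2.6
```

```bash
cat >> h.py <<'E'
CX,CY,CA=.5414,-.159,np.radians(-13.95)
def C(px,py,pz): return np.array([CX+np.cos(CA)*px-np.sin(CA)*py,CY+np.sin(CA)*px+np.cos(CA)*py,pz])
def rel(p,rpy,o=None):
    o=o or get_obs(); R0=R.from_euler("xyz",o["orientation"],degrees=True); R1=R.from_euler("xyz",rpy,degrees=True)
    d=R0.inv().apply(np.array(p)-o["tool_pos"])*1000; a=(R0.inv()*R1).as_rotvec(degrees=True)
    print("d",np.round(d,1),"a",np.round(a,1),"t",round(o["clock"],2))
E
python3 - <<'E'
from h import *
p=C(0,-.139,.14); print(p); rel(p,[180,0,-104])
E
```

```text
[ 0.5079 -0.2939  0.14  ]
d [-339.8  196.5   86.6] a [  0.   -0.  -51.4] t 2.6
```

```bash
python3 -m inch '[{"dx":-340,"dy":196,"dz":86,"az":-51,"fingers":80},{"dx":-340,"dy":196,"dz":86,"az":-51,"fingers":80},{"dx":-340,"dy":196,"dz":86,"az":-51,"fingers":80},{"dx":-340,"dy":196,"dz":86,"az":-51,"fingers":80},{"dx":-340,"dy":196,"dz":86,"az":-51,"fingers":80},{"dx":-340,"dy":196,"dz":86,"az":-51,"fingers":80},{"dx":-340,"dy":196,"dz":86,"az":-51,"fingers":80},{"dx":-340,"dy":196,"dz":86,"az":-51,"fingers":80}]'
python3 - <<'E'
from h import *
s=snapshot("wrist"); save(s,"w1"); rel(C(0,-.139,.14),[180,0,-104])
print([ (d["position"],d["score"],back(s,d["position"],.047)) for d in landmark_of("flap_tab","wrist")], C(0,-.1445,.047))
for q in [(0,-.1445,.047),(.025,-.1445,.049),(-.025,-.1445,.049),(.1,-.125,.05),(-.1,-.125,.05)]: print(proj(s,C(*q)))
E
```

```text
d [-339.8  196.5   86.5] a [  0.   -0.  -51.4] t 2.65
[] [ 0.5066 -0.2992  0.047 ]
[444.4644 464.0996]
[430.1526 478.2615]
[460.5837 452.7909]
[398.9082 522.1456]
[521.4203 421.4571]$[0]: bad value
```

View pics/w1.png

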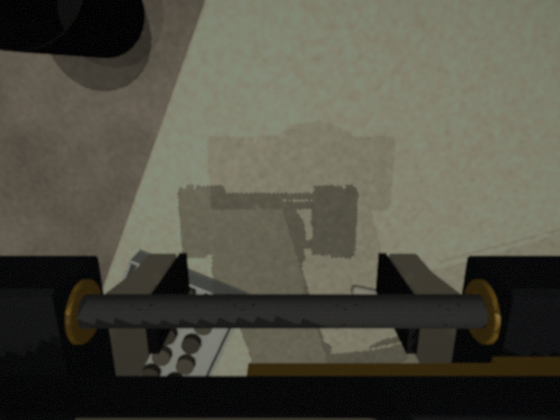

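The call was refused and the arm hasn't moved; the wrist picture still shows the start view. I'll give every key.

```bash
python3 -m inch '[{"ax":0,"ay":0,"az":-51,"dx":-340,"dy":196,"dz":86,"fingers":80},{"ax":0,"ay":0,"az":-51,"dx":-340,"dy":196,"dz":86,"fingers":80},{"ax":0,"ay":0,"az":-51,"dx":-340,"dy":196,"dz":86,"fingers":80},{"ax":0,"ay":0,"az":-51,"dx":-340,"dy":196,"dz":86,"fingers":80},{"ax":0,"ay":0,"az":-51,"dx":-340,"dy":196,"dz":86,"fingers":80},{"ax":0,"ay":0,"az":-51,"dx":-340,"dy":196,"dz":86,"fingers":80},{"ax":0,"ay":0,"az":-51,"dx":-340,"dy":196,"dz":86,"fingers":80},{"ax":0,"ay":0,"az":-51,"dx":-340,"dy":196,"dz":86,"fingers":80}]'
```

```text
clock: 3.7
tool_pos: [0.5093, -0.2925, 0.1401]
orientation: [180.0, 0.0, -104.3]
force: [0.8, -0.5, 0.4]
opening: 0.0798
```

```bash

python3 - <<'E'
from h import *
s=snapshot("wrist"); save(s,"w2"); rel(C(0,-.139,.033),[180,0,-104])
print([ (d["position"],d["score"],back(s,d["position"],.047)) for d in landmark_of("flap_tab","wrist")], C(0,-.1445,.047))
for q in [(0,-.1445,.047),(.025,-.1445,.049),(-.025,-.1445,.049),(.1,-.125,.05),(-.1,-.125,.05)]: print(proj(s,C(*q)))
E
```

```text
d [  0.5   0.7 107.4] a [ 0.  -0.  -0.3] t 3.75
[([285.1, 201.1], 0.74, array([ 0.5054, -0.3012,  0.047 ]))] [ 0.5066 -0.2992  0.047 ]
[284.1613 204.0567]
[248.3064 205.0351]
[320.0547 204.5941]
[143.2818 232.57  ]
[425.3275 230.8338]
```

View pics/w2.png

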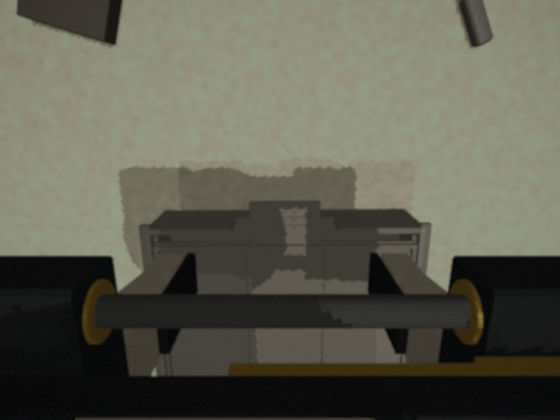

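```bash
python3 - <<'E'
import cv2
t=cv2.imread("pics/w2.png")
a=t[185:300,120:450]; cv2.imwrite("pics/a5.png",cv2.convertScaleAbs(cv2.resize(a,None,fx=2.4,fy=2.4,interpolation=cv2.INTER_CUBIC),alpha=1.8))
E
```

```text
(no output)
```

View pics/a5.png

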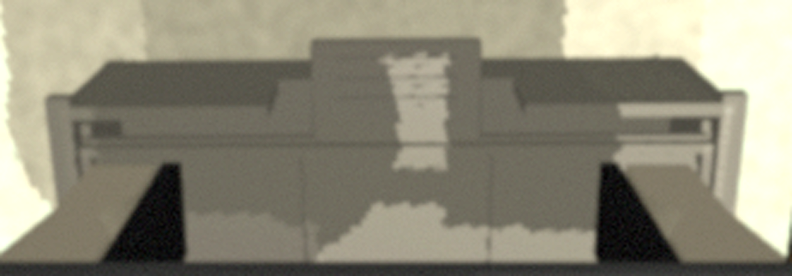

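Wrist view: tab edge at row 202, cols 250–320, wall rim at row 229. The case therefore sits about 2 mm further toward -y than my fit, so I'll update it and descend.

```bash
sed -i 's/^CX,CY,CA=.*/CX,CY,CA=.5405,-.161,np.radians(-14.1)/' h.py
python3 - <<'E'
from h import *
print(C(0,-.139,.033)); rel(C(0,-.139,.033),[180,0,-104.1])
E
```

```text
[ 0.5066 -0.2958  0.033 ]
d [  1.9   1.3 107.6] a [ 0.  -0.  -0.3] t 3.8
```

```bash
python3 -m inch '[{"ax":0,"ay":0,"az":0,"dx":3,"dy":1,"dz":60,"fingers":80},{"ax":0,"ay":0,"az":0,"dx":3,"dy":1,"dz":90,"fingers":80},{"ax":0,"ay":0,"az":0,"dx":3,"dy":1,"dz":107,"fingers":80},{"ax":0,"ay":0,"az":0,"dx":3,"dy":1,"dz":107,"fingers":80}]'
python3 - <<'E'
from h import *
rel(C(0,-.139,.033),[180,0,-104.1])
s=snapshot("top"); save(s,"t3")
E
```

```text
clock: 4.3
tool_pos: [0.5059, -0.2975, 0.033]
orientation: [179.9, -0.0, -104.5]
force: [0.1, 0.1, 0.1]
opening: 0.0798
d [-1.8 -0.3  0. ] a [ 0.1 -0.  -0.4] t 4.3
```

```bash
python3 -m inch '[{"ax":0,"ay":0,"az":0,"dx":-2,"dy":0,"dz":0,"fingers":40},{"ax":0,"ay":0,"az":0,"dx":-2,"dy":0,"dz":0,"fingers":40},{"ax":0,"ay":0,"az":0,"dx":-2,"dy":0,"dz":0,"fingers":40},{"ax":0,"ay":0,"az":0,"dx":-2,"dy":0,"dz":0,"fingers":40},{"ax":0,"ay":0,"az":0,"dx":-2,"dy":0,"dz":0,"fingers":40}]'
python3 - <<'E'
from h import *
o=get_obs(); rel(C(0,-.139,.033),[180,0,-104.1])
r=.1845
for th in range(0,113,8):
    t=np.radians(th); print(th, "dx",round(-1000*r*(1-np.cos(t)),1),"dz",round(-1000*r*np.sin(t),1))
E
```

```text
clock: 4.97
tool_pos: [0.5071, -0.2949, 0.034]
orientation: [-180.0, -0.0, -104.4]
force: [-1.6, 1.6, 4.9]
opening: 0.049
d [1.  0.2 1. ] a [-0.  -0.  -0.3] t 4.97
0 dx -0.0 dz -0.0
8 dx -1.8 dz -25.7
16 dx -7.1 dz -50.9
24 dx -16.0 dz -75.0
32 dx -28.0 dz -97.8
40 dx -43.2 dz -118.6
48 dx -61.0 dz -137.1
56 dx -81.3 dz -153.0
64 dx -103.6 dz -165.8
72 dx -127.5 dz -175.5
80 dx -152.5 dz -181.7
88 dx -178.1 dz -184.4
96 dx -203.8 dz -183.5
104 dx -229.1 dz -179.0
112 dx -253.6 dz -171.1
```

Gripped (opening 49 mm). Swinging up along the arc.

```bash
python3 -m inch '[{"ax":0,"ay":0,"az":0,"dx":-2,"dy":0,"dz":-26,"fingers":40},{"ax":0,"ay":0,"az":0,"dx":-7,"dy":0,"dz":-51,"fingers":40},{"ax":0,"ay":0,"az":0,"dx":-16,"dy":0,"dz":-75,"fingers":40},{"ax":0,"ay":0,"az":0,"dx":-28,"dy":0,"dz":-98,"fingers":40}]'
python3 - <<'E'
from h import *
s=snapshot("scene"); save(s,"s4")
E
```

```text
clock: 5.48
tool_pos: [0.5138, -0.2674, 0.1316]
orientation: [179.9, 0.0, -104.5]
force: [2.9, 4.2, -5.6]
opening: 0.0492
```

View pics/s4.png

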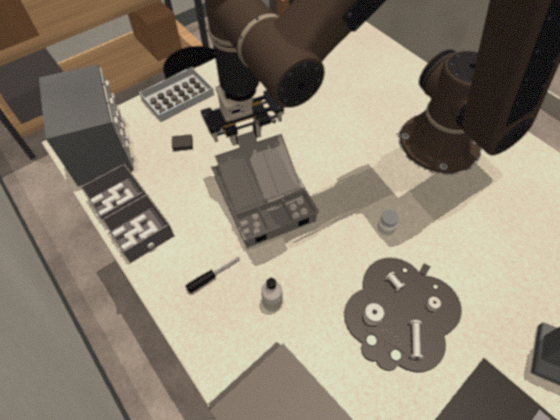

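The scene view shows the flap rising with the gripper at (245,130), held at about 30°. Continuing.

```bash
python3 -m inch '[{"ax":0,"ay":0,"az":0,"dx":-15,"dy":0,"dz":-21,"fingers":40},{"ax":0,"ay":0,"az":0,"dx":-33,"dy":0,"dz":-39,"fingers":40},{"ax":0,"ay":0,"az":0,"dx":-53,"dy":0,"dz":-55,"fingers":40},{"ax":0,"ay":0,"az":0,"dx":-76,"dy":0,"dz":-68,"fingers":40},{"ax":0,"ay":0,"az":0,"dx":-100,"dy":0,"dz":-78,"fingers":40},{"ax":0,"ay":0,"az":0,"dx":-125,"dy":0,"dz":-84,"fingers":40},{"ax":0,"ay":0,"az":0,"dx":-150,"dy":0,"dz":-86,"fingers":40},{"ax":0,"ay":0,"az":0,"dx":-176,"dy":0,"dz":-86,"fingers":40}]'
python3 - <<'E'
from h import *
o=get_obs();s=snapshot("scene"); save(s,"s5")
R2=np.array([[np.cos(CA),np.sin(CA)],[-np.sin(CA),np.cos(CA)]]); print(R2@(o["tool_pos"][:2]-[CX,CY]))
E
```

```text
clock: 6.52
tool_pos: [0.5561, -0.096, 0.2161]
orientation: [179.7, -0.1, -104.5]
force: [1.3, -4.7, -19.7]
opening: 0.0494
[-0.0007  0.0668]
```

View pics/s5.png

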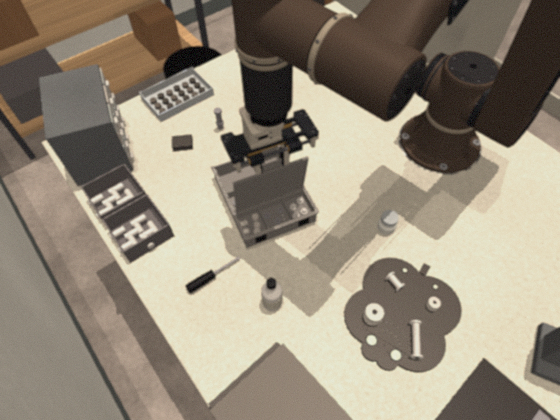

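The flap is just past upright. I'll push a bit further, then let go and lift off.

```bash
python3 -m inch '[{"ax":0,"ay":0,"az":0,"dx":-10,"dy":0,"dz":2,"fingers":40},{"ax":0,"ay":0,"az":0,"dx":-18,"dy":0,"dz":4,"fingers":40},{"ax":0,"ay":0,"az":0,"dx":-18,"dy":0,"dz":4,"fingers":70},{"ax":0,"ay":0,"az":0,"dx":-18,"dy":0,"dz":4,"fingers":70},{"ax":0,"ay":0,"az":0,"dx":-18,"dy":0,"dz":4,"fingers":70},{"ax":0,"ay":0,"az":0,"dx":-20,"dy":0,"dz":-60,"fingers":70},{"ax":0,"ay":0,"az":0,"dx":-20,"dy":0,"dz":-90,"fingers":70},{"ax":0,"ay":0,"az":0,"dx":-20,"dy":0,"dz":-90,"fingers":70}]'
python3 - <<'E'
from h import *
s=snapshot("scene"); save(s,"s6")
rel([.507,.3665,.13],[180,0,-135])
E
```

```text
clock: 7.58
tool_pos: [0.5647, -0.0782, 0.3112]
orientation: [-179.6, 0.1, -104.4]
force: [0.3, 0.6, -0.9]
opening: 0.0701
d [-416.1  166.3  179.1] a [-0.1  0.1 30.6] t 7.62
```

View pics/s6.png

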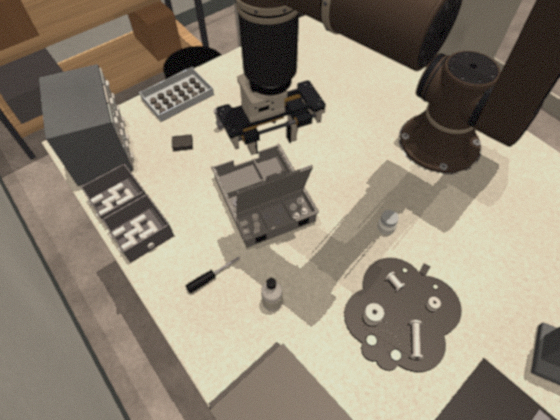

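The flap stands open past upright and the fingers are clear. Going to the bushing.

```bash
python3 -m inch '[{"ax":0,"ay":0,"az":31,"dx":-416,"dy":166,"dz":179,"fingers":44},{"ax":0,"ay":0,"az":31,"dx":-416,"dy":166,"dz":179,"fingers":44},{"ax":0,"ay":0,"az":31,"dx":-416,"dy":166,"dz":179,"fingers":44},{"ax":0,"ay":0,"az":31,"dx":-416,"dy":166,"dz":179,"fingers":44},{"ax":0,"ay":0,"az":31,"dx":-416,"dy":166,"dz":179,"fingers":44},{"ax":0,"ay":0,"az":31,"dx":-416,"dy":166,"dz":179,"fingers":44},{"ax":0,"ay":0,"az":31,"dx":-416,"dy":166,"dz":179,"fingers":44},{"ax":0,"ay":0,"az":31,"dx":-416,"dy":166,"dz":179,"fingers":44}]'
python3 -m inch '[{"ax":0,"ay":0,"az":0,"dx":0,"dy":0,"dz":0,"fingers":44},{"ax":0,"ay":0,"az":0,"dx":0,"dy":0,"dz":0,"fingers":44}]'
python3 - <<'E'
from h import *
s=snapshot("wrist"); save(s,"w7"); rel([.507,.3665,.013],[180,0,-135])
for n in ["bushing","short_bushing"]: print([ (d["position"],d["score"],back(s,d["position"],.023)) for d in landmark_of(n,"wrist")])
for q in [(.534,.393,.023),(.481,.34,.023),(.507,.3665,.023)]: print(proj(s,q))
s=snapshot("scene"); save(s,"s7")
E
```

```text
clock: 8.62
tool_pos: [0.5049, 0.3676, 0.1266]
orientation: [-180.0, -0.1, -135.4]
force: [1.2, -0.1, -0.4]
opening: 0.0442
clock: 8.88
tool_pos: [0.5054, 0.3657, 0.1274]
orientation: [-180.0, -0.1, -135.4]
force: [0.5, 0.3, 0.2]
opening: 0.0441
d [ -1.8  -0.  115.1] a [-0.  -0.1 -0.5] t 8.93
[([280.3, 213.1], 0.64, array([0.5085, 0.3664, 0.023 ]))]
[([207.3, 9.9], 0.88, array([0.4448, 0.2387, 0.023 ]))]
[281.762  259.1106]
[280.9321 161.5631]
[281.8381 211.7359]
```

View pics/w7.png

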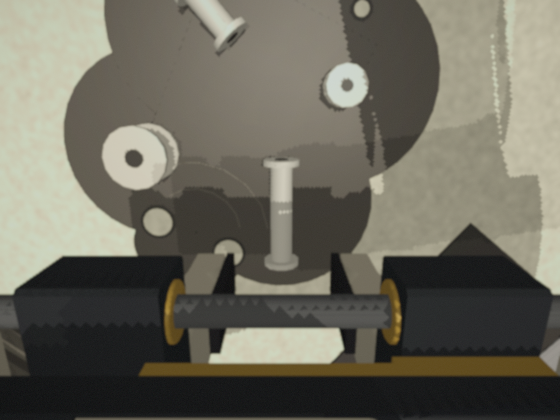

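View pics/s7.png

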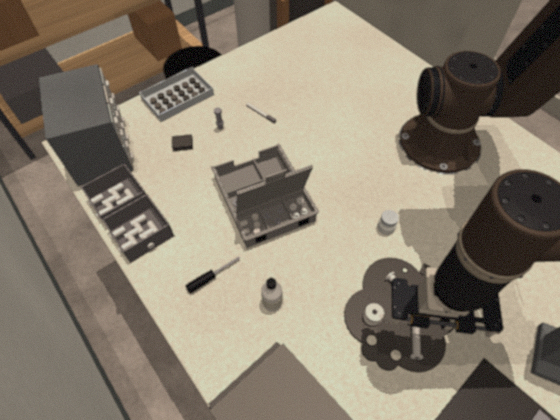

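Wrist view: the bushing runs from (281,162) to (281,263), aligned with the jaws. The scene view shows the flap leaning open. Descending to grip.

```bash
python3 -m inch '[{"ax":0,"ay":0,"az":0,"dx":-2,"dy":0,"dz":60,"fingers":44},{"ax":0,"ay":0,"az":0,"dx":-2,"dy":0,"dz":95,"fingers":44},{"ax":0,"ay":0,"az":0,"dx":-2,"dy":0,"dz":108,"fingers":44},{"ax":0,"ay":0,"az":0,"dx":-2,"dy":0,"dz":113,"fingers":44},{"ax":0,"ay":0,"az":0,"dx":-2,"dy":0,"dz":113,"fingers":44}]'
python3 - <<'E'
from h import *
s=snapshot("wrist"); print(proj(s,(.544,.267,.044)),back(s,(134,157),.044)) if 0 else None
rel([.507,.3665,.013],[180,0,-135])
E
```

```text
clock: 9.7
tool_pos: [0.508, 0.3681, 0.0168]
orientation: [180.0, 0.1, -135.4]
force: [-0.2, 0.3, 0.3]
opening: 0.0441
d [ 2.  -0.5  4. ] a [ 0.   0.1 -0.4] t 9.75
```

```bash
python3 -m inch '[{"ax":0,"ay":0,"az":0,"dx":1,"dy":0,"dz":4,"fingers":44},{"ax":0,"ay":0,"az":0,"dx":1,"dy":0,"dz":4,"fingers":10},{"ax":0,"ay":0,"az":0,"dx":1,"dy":0,"dz":4,"fingers":10},{"ax":0,"ay":0,"az":0,"dx":1,"dy":0,"dz":4,"fingers":10},{"ax":0,"ay":0,"az":0,"dx":1,"dy":0,"dz":4,"fingers":10},{"ax":0,"ay":0,"az":0,"dx":1,"dy":0,"dz":4,"fingers":10}]'
python3 - <<'E'
from h import *
rel([.507,.3665,.013],[180,0,-135])
E
```

```text
clock: 10.5
tool_pos: [0.5066, 0.3669, 0.0116]
orientation: [180.0, 0.0, -135.4]
force: [-0.2, 0.0, 0.8]
opening: 0.0152
d [ 0.1 -0.6 -1.4] a [ 0.   0.  -0.4] t 10.5
```

```bash
python3 -m inch '[{"ax":0,"ay":0,"az":0,"dx":0,"dy":0,"dz":-40,"fingers":10},{"ax":0,"ay":0,"az":0,"dx":0,"dy":0,"dz":-90,"fingers":10},{"ax":0,"ay":0,"az":0,"dx":0,"dy":0,"dz":-120,"fingers":10},{"ax":0,"ay":0,"az":0,"dx":0,"dy":0,"dz":-120,"fingers":10}]'
python3 - <<'E'
from h import *
s=snapshot("wrist"); save(s,"w8");s=snapshot("scene"); save(s,"s8"); 
print(C(-.059,-.0395,.13)); rel(C(-.059,-.045,.13),[180,0,-104.1])
E
```

```text
clock: 11.0
tool_pos: [0.5077, 0.3681, 0.1346]
orientation: [180.0, 0.3, -135.4]
force: [0.7, -0.6, -1.1]
opening: 0.0152
[ 0.4737 -0.1849  0.13  ]
d [ 415.  -373.1    1.2] a [  0.    0.  -31.4] t 11.1
```

View pics/w8.png

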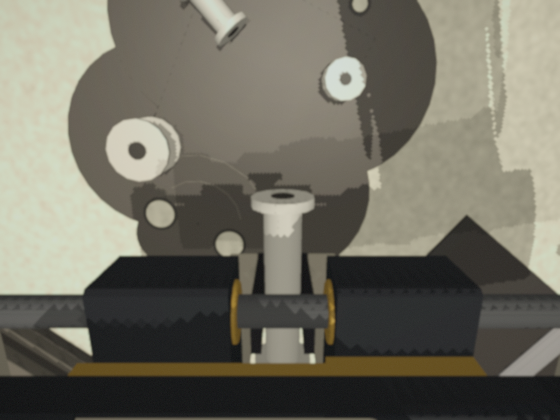

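View pics/s8.png

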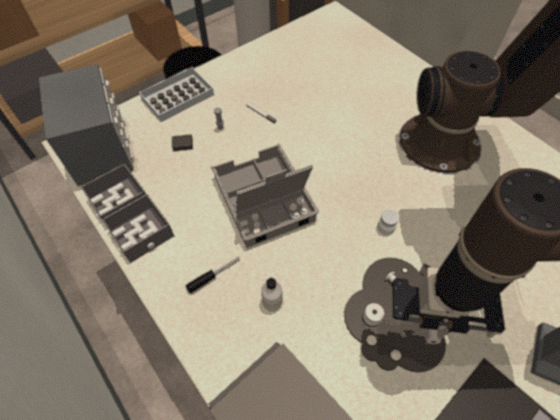

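The bushing is held square. I have to fly over the open flap, whose tip is at about 0.23 m, so up first and then across.

```bash
python3 -m inch '[{"ax":0,"ay":0,"az":0,"dx":20,"dy":-18,"dz":-55,"fingers":10},{"ax":0,"ay":0,"az":-8,"dx":48,"dy":-43,"dz":-105,"fingers":10},{"ax":0,"ay":0,"az":-16,"dx":85,"dy":-76,"dz":-140,"fingers":10},{"ax":0,"ay":0,"az":-24,"dx":131,"dy":-118,"dz":-145,"fingers":10},{"ax":0,"ay":0,"az":-31,"dx":177,"dy":-159,"dz":-145,"fingers":10},{"ax":0,"ay":0,"az":-31,"dx":223,"dy":-200,"dz":-145,"fingers":10},{"ax":0,"ay":0,"az":-31,"dx":269,"dy":-242,"dz":-145,"fingers":10},{"ax":0,"ay":0,"az":-31,"dx":315,"dy":-283,"dz":-145,"fingers":10}]'
python3 - <<'E'
from h import *
rel(C(-.059,-.045,.28),[180,0,-104.1])
E
```

```text
clock: 12.1
tool_pos: [0.4798, -0.0576, 0.2754]
orientation: [179.9, -0.0, -104.4]
force: [1.6, -0.1, -0.5]
opening: 0.015
d [130.4 -25.8  -4.6] a [ 0.1 -0.  -0.3] t 12.1
```

```bash
python3 -m inch '[{"ax":0,"ay":0,"az":0,"dx":60,"dy":-12,"dz":0,"fingers":10},{"ax":0,"ay":0,"az":0,"dx":120,"dy":-25,"dz":0,"fingers":10},{"ax":0,"ay":0,"az":0,"dx":132,"dy":-25,"dz":40,"fingers":10},{"ax":0,"ay":0,"az":0,"dx":132,"dy":-25,"dz":95,"fingers":10},{"ax":0,"ay":0,"az":0,"dx":132,"dy":-25,"dz":145,"fingers":10},{"ax":0,"ay":0,"az":0,"dx":132,"dy":-25,"dz":165,"fingers":10},{"ax":0,"ay":0,"az":0,"dx":132,"dy":-25,"dz":165,"fingers":10}]'
python3 - <<'E'
from h import *
rel(C(-.059,-.045,.008),[180,0,-104.1])
s=snapshot("wrist"); save(s,"w9");
for q in [(-.096,-.121,.05),(-.022,-.121,.03),(-.094,-.125,.05),(.1,-.125,.05),(-.1,-.125,.05)]: print(q,proj(s,C(*q)))
s=snapshot("top"); save(s,"t9");
E
```

```text
clock: 12.98
tool_pos: [0.47, -0.1898, 0.1089]
orientation: [179.7, -0.1, -104.5]
force: [0.3, 0.2, 0.7]
opening: 0.0147
d [ -0.2  -2.9 100.9] a [ 0.3 -0.1 -0.4] t 12.97
(-0.096, -0.121, 0.05) [343.2237 101.6525]
(-0.022, -0.121, 0.03) [217.2148 102.5595]
(-0.094, -0.125, 0.05) [339.9321  94.2194]
(0.1, -0.125, 0.05) [-8.3748 96.6006]
(-0.1, -0.125, 0.05) [350.6534  94.1461]
```

View pics/w9.png

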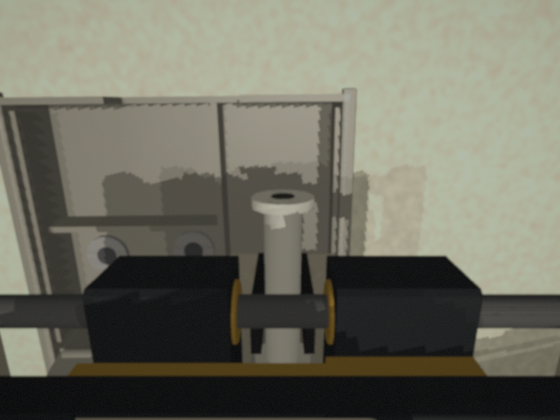

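View pics/t9.png

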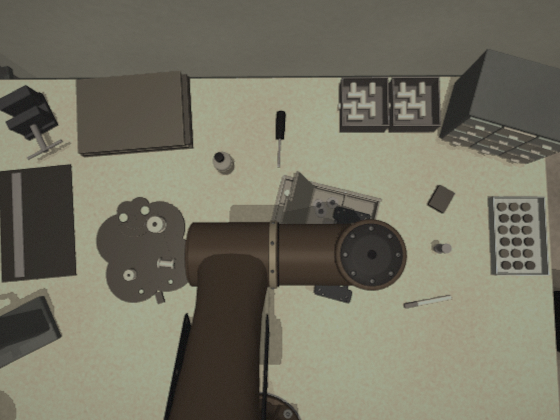

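The wrist view shows the bushing over the long bay: wall corner at (354,92), divider at col 220. That is about 1.5 mm from the prediction. Descending.

```bash
python3 -m inch '[{"ax":0,"ay":0,"az":0,"dx":0,"dy":-1,"dz":45,"fingers":10},{"ax":0,"ay":0,"az":0,"dx":0,"dy":-1,"dz":80,"fingers":10},{"ax":0,"ay":0,"az":0,"dx":0,"dy":-1,"dz":92,"fingers":10},{"ax":0,"ay":0,"az":0,"dx":0,"dy":-1,"dz":97,"fingers":10},{"ax":0,"ay":0,"az":0,"dx":0,"dy":-1,"dz":97,"fingers":10}]'
python3 - <<'E'
from h import *
rel(C(-.060,-.045,.0075),[180,0,-104.1])
s=snapshot("wrist"); save(s,"w10");
E
```

```text
clock: 13.7
tool_pos: [0.474, -0.1901, 0.0156]
orientation: [-179.9, 0.0, -104.4]
force: [0.1, 0.2, -0.2]
opening: 0.0146
d [0.6 2.6 8.1] a [-0.1  0.  -0.3] t 13.7
```

View pics/w10.png

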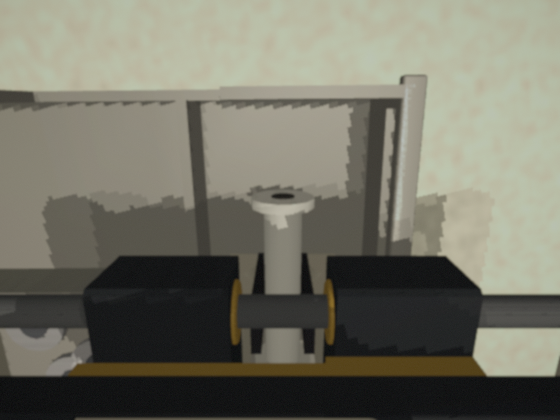

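```bash
python3 -m inch '[{"ax":0,"ay":0,"az":0,"dx":0,"dy":3,"dz":5,"fingers":10},{"ax":0,"ay":0,"az":0,"dx":0,"dy":3,"dz":7,"fingers":10},{"ax":0,"ay":0,"az":0,"dx":0,"dy":3,"dz":8,"fingers":10},{"ax":0,"ay":0,"az":0,"dx":0,"dy":3,"dz":8,"fingers":10}]'
```

```text
clock: 14.25
tool_pos: [0.4702, -0.1893, 0.0066]
orientation: [180.0, -0.0, -104.4]
force: [0.3, 0.6, -0.5]
opening: 0.0149
```

```bash
python3 -m inch '[{"ax":0,"ay":0,"az":0,"dx":0,"dy":0,"dz":0,"fingers":22},{"ax":0,"ay":0,"az":0,"dx":0,"dy":0,"dz":0,"fingers":22},{"ax":0,"ay":0,"az":0,"dx":0,"dy":0,"dz":0,"fingers":22},{"ax":0,"ay":0,"az":0,"dx":0,"dy":0,"dz":-10,"fingers":22},{"ax":0,"ay":0,"az":0,"dx":0,"dy":0,"dz":-35,"fingers":22},{"ax":0,"ay":0,"az":0,"dx":0,"dy":0,"dz":-90,"fingers":22},{"ax":0,"ay":0,"az":0,"dx":0,"dy":0,"dz":-150,"fingers":22}]'
python3 - <<'E'
from h import *
s=snapshot("wrist"); save(s,"w11");rel([.545,.2665,.28],[180,0,-104.4])
E
```

```text
clock: 15.12
tool_pos: [0.4695, -0.1894, 0.1585]
orientation: [179.9, -0.0, -104.4]
force: [1.2, 0.2, 0.1]
opening: 0.022
d [-460.4   42.8 -113.3] a [-0.6 -0.   0.1] t 15.18
```

View pics/w11.png

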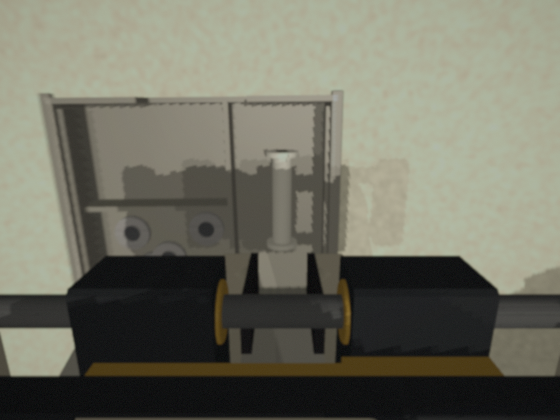

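The bushing lies lengthwise in the long bay (281,150 to 283,248). Next the spool, again over the flap.

```bash
python3 -m inch '[{"ax":0,"ay":0,"az":0,"dx":0,"dy":2,"dz":-60,"fingers":60},{"ax":0,"ay":0,"az":0,"dx":-15,"dy":5,"dz":-115,"fingers":60},{"ax":0,"ay":0,"az":0,"dx":-70,"dy":10,"dz":-120,"fingers":60},{"ax":0,"ay":0,"az":0,"dx":-132,"dy":15,"dz":-120,"fingers":60},{"ax":0,"ay":0,"az":0,"dx":-194,"dy":20,"dz":-120,"fingers":60},{"ax":0,"ay":0,"az":0,"dx":-256,"dy":25,"dz":-120,"fingers":60},{"ax":0,"ay":0,"az":0,"dx":-315,"dy":30,"dz":-105,"fingers":60},{"ax":0,"ay":0,"az":0,"dx":-370,"dy":35,"dz":-75,"fingers":60}]'
python3 - <<'E'
from h import *
rel([.545,.2665,.13],[180,0,-104.4])
E
```

```text
clock: 16.18
tool_pos: [0.5291, 0.18, 0.2333]
orientation: [-179.8, 0.2, -104.4]
force: [0.6, 1.0, -0.3]
opening: 0.0597
d [-87.5   6.3 103.6] a [-0.2  0.2  0. ] t 16.18
```

```bash
python3 -m inch '[{"ax":0,"ay":0,"az":0,"dx":-45,"dy":3,"dz":40,"fingers":60},{"ax":0,"ay":0,"az":0,"dx":-85,"dy":6,"dz":85,"fingers":60},{"ax":0,"ay":0,"az":0,"dx":-87,"dy":6,"dz":103,"fingers":60},{"ax":0,"ay":0,"az":0,"dx":-87,"dy":6,"dz":103,"fingers":60},{"ax":0,"ay":0,"az":0,"dx":-87,"dy":6,"dz":103,"fingers":60}]'
python3 - <<'E'
from h import *
s=snapshot("wrist"); save(s,"w12");rel([.545,.2665,.013],[180,0,-104.4])
print(proj(s,(.545,.2665,.044)))
print([(d["position"],d["score"],back(s,d["position"],.010)) for d in landmark_of("spool","wrist")])
print([(d["bbox"],d["score"],) for d in trace("spool","wrist")])
E
```

```text
clock: 16.8
tool_pos: [0.545, 0.2628, 0.1306]
orientation: [-179.9, 0.1, -104.5]
force: [0.5, -0.3, -0.1]
opening: 0.06
d [ -3.2   1.2 117.8] a [-0.1  0.1 -0.1] t 16.85
[284.3682 221.3323]
[([284.3, 210.3], 0.9, array([0.5454, 0.2685, 0.01  ]))]
[([286.3, 217.6, 54.8, 65.0], 0.88)]
```

View pics/w12.png

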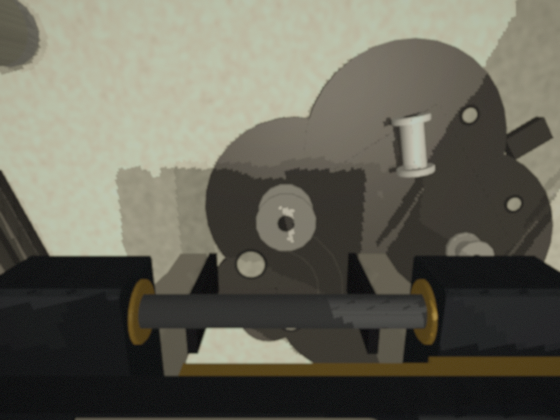

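Wrist view: spool top centre at (286,220), as predicted. Descending.

```bash
python3 -m inch '[{"ax":0,"ay":0,"az":0,"dx":-3,"dy":1,"dz":60,"fingers":60},{"ax":0,"ay":0,"az":0,"dx":-3,"dy":1,"dz":95,"fingers":60},{"ax":0,"ay":0,"az":0,"dx":-3,"dy":1,"dz":110,"fingers":60},{"ax":0,"ay":0,"az":0,"dx":-3,"dy":1,"dz":115,"fingers":60},{"ax":0,"ay":0,"az":0,"dx":-3,"dy":1,"dz":115,"fingers":60},{"ax":0,"ay":0,"az":0,"dx":-3,"dy":1,"dz":115,"fingers":60}]'
python3 - <<'E'
from h import *
rel([.545,.267,.0135],[180,0,-104.4])
E
```

```text
clock: 17.7
tool_pos: [0.5448, 0.2669, 0.0152]
orientation: [-179.9, 0.1, -104.4]
force: [-0.2, -0.7, -0.1]
opening: 0.06
d [-0.1 -0.2  1.7] a [-0.1  0.1 -0. ] t 17.7
```

```bash
python3 -m inch '[{"ax":0,"ay":0,"az":0,"dx":0,"dy":0,"dz":1,"fingers":36},{"ax":0,"ay":0,"az":0,"dx":0,"dy":0,"dz":1,"fingers":36},{"ax":0,"ay":0,"az":0,"dx":0,"dy":0,"dz":1,"fingers":36},{"ax":0,"ay":0,"az":0,"dx":0,"dy":0,"dz":1,"fingers":36}]'
python3 -m inch '[{"ax":0,"ay":0,"az":0,"dx":0,"dy":0,"dz":-40,"fingers":36},{"ax":0,"ay":0,"az":0,"dx":0,"dy":0,"dz":-90,"fingers":36},{"ax":0,"ay":0,"az":0,"dx":0,"dy":0,"dz":-110,"fingers":36},{"ax":0,"ay":0,"az":0,"dx":0,"dy":0,"dz":-110,"fingers":36}]'
python3 - <<'E'
from h import *
s=snapshot("wrist"); save(s,"w13");rel(C(.039,-.0815,.28),[180,0,-104.4])
E
```

```text
clock: 18.2
tool_pos: [0.5441, 0.2664, 0.013]
orientation: [-180.0, 0.0, -104.4]
force: [-1.0, -0.4, 4.0]
opening: 0.0406
clock: 18.7
tool_pos: [0.5448, 0.267, 0.1245]
orientation: [-179.9, 0.2, -104.4]
force: [-1.0, -0.1, -1.4]
opening: 0.041
d [ 495.9 -142.8 -157.6] a [-0.   0.1 -0. ] t 18.75
```

View pics/w13.png

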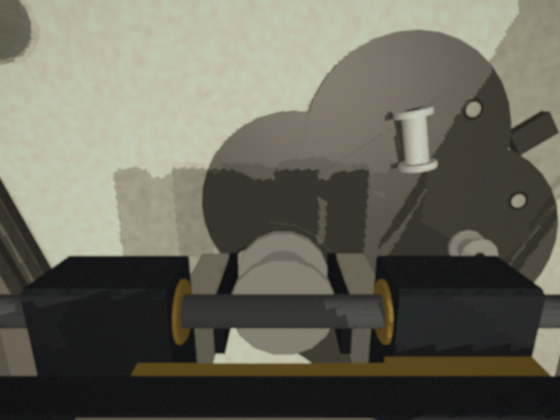

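```bash
python3 -m inch '[{"ax":0,"ay":0,"az":0,"dx":15,"dy":-4,"dz":-55,"fingers":36},{"ax":0,"ay":0,"az":0,"dx":45,"dy":-13,"dz":-105,"fingers":36},{"ax":0,"ay":0,"az":0,"dx":85,"dy":-25,"dz":-145,"fingers":36},{"ax":0,"ay":0,"az":0,"dx":140,"dy":-40,"dz":-158,"fingers":36},{"ax":0,"ay":0,"az":0,"dx":198,"dy":-57,"dz":-158,"fingers":36},{"ax":0,"ay":0,"az":0,"dx":256,"dy":-74,"dz":-158,"fingers":36},{"ax":0,"ay":0,"az":0,"dx":314,"dy":-91,"dz":-158,"fingers":36},{"ax":0,"ay":0,"az":0,"dx":372,"dy":-108,"dz":-158,"fingers":36}]'
python3 - <<'E'
from h import *
rel(C(.039,-.0815,.28),[180,0,-104.4])
E
```

```text
clock: 19.75
tool_pos: [0.5553, -0.1226, 0.2789]
orientation: [179.9, -0.0, -104.4]
force: [2.2, -0.0, -0.9]
opening: 0.0404
d [122.1 -34.7  -1.1] a [ 0.1 -0.  -0. ] t 19.75
```

```bash
python3 -m inch '[{"ax":0,"ay":0,"az":0,"dx":58,"dy":-17,"dz":0,"fingers":36},{"ax":0,"ay":0,"az":0,"dx":115,"dy":-33,"dz":5,"fingers":36},{"ax":0,"ay":0,"az":0,"dx":122,"dy":-34,"dz":60,"fingers":36},{"ax":0,"ay":0,"az":0,"dx":122,"dy":-34,"dz":120,"fingers":36},{"ax":0,"ay":0,"az":0,"dx":122,"dy":-34,"dz":165,"fingers":36},{"ax":0,"ay":0,"az":0,"dx":122,"dy":-34,"dz":185,"fingers":36},{"ax":0,"ay":0,"az":0,"dx":122,"dy":-34,"dz":185,"fingers":36},{"ax":0,"ay":0,"az":0,"dx":122,"dy":-34,"dz":185,"fingers":36}]'
python3 - <<'E'
from h import *
s=snapshot("wrist"); save(s,"w14");rel(C(.039,-.0815,.009),[180,0,-104.4])
for q in [(-.018,-.121,.03),(.096,-.121,.05),(.1,-.125,.05),(-.1,-.125,.05)]: print(q,proj(s,C(*q)))
E
```

```text
clock: 20.75
tool_pos: [0.5588, -0.2476, 0.0959]
orientation: [180.0, -0.0, -104.4]
force: [0.3, -0.5, -0.8]
opening: 0.0405
d [ 2.   0.2 87.5] a [-0.1 -0.  -0. ] t 20.8
(-0.018, -0.121, 0.03) [376.3717 160.6943]
(0.096, -0.121, 0.05) [179.3762 167.4489]
(0.1, -0.125, 0.05) [171.5055 160.2872]
(-0.1, -0.125, 0.05) [534.6872 158.0282]
```

View pics/w14.png

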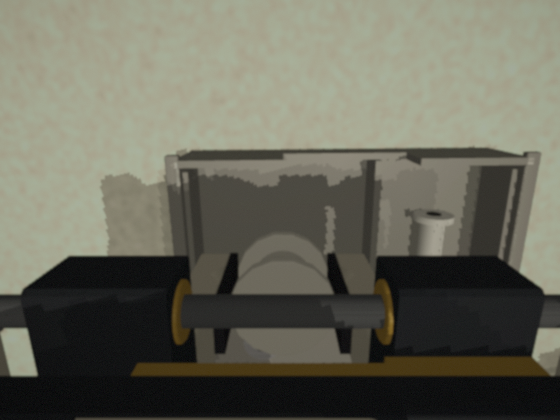

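The spool is centred over its bay (walls at cols 180–370, spool at 283). Lowering.

```bash
python3 -m inch '[{"ax":0,"ay":0,"az":0,"dx":2,"dy":0,"dz":45,"fingers":36},{"ax":0,"ay":0,"az":0,"dx":2,"dy":0,"dz":70,"fingers":36},{"ax":0,"ay":0,"az":0,"dx":2,"dy":0,"dz":80,"fingers":36},{"ax":0,"ay":0,"az":0,"dx":2,"dy":0,"dz":84,"fingers":36},{"ax":0,"ay":0,"az":0,"dx":2,"dy":0,"dz":84,"fingers":36},{"ax":0,"ay":0,"az":0,"dx":2,"dy":0,"dz":84,"fingers":36}]'
python3 - <<'E'
from h import *
rel(C(.039,-.0815,.0085),[180,0,-104.4])
E
```

```text
clock: 21.55
tool_pos: [0.5588, -0.2495, 0.0129]
orientation: [-179.9, 0.0, -104.4]
force: [0.2, 0.7, 0.1]
opening: 0.0404
d [0.1 0.3 4.4] a [-0.1  0.  -0. ] t 21.55
```

```bash
python3 -m inch '[{"ax":0,"ay":0,"az":0,"dx":0,"dy":0,"dz":2,"fingers":36},{"ax":0,"ay":0,"az":0,"dx":0,"dy":0,"dz":4,"fingers":36},{"ax":0,"ay":0,"az":0,"dx":0,"dy":0,"dz":4,"fingers":36},{"ax":0,"ay":0,"az":0,"dx":0,"dy":0,"dz":4,"fingers":36}]'
```

```text
clock: 22.05
tool_pos: [0.5582, -0.2494, 0.008]
orientation: [-180.0, -0.0, -104.4]
force: [-1.0, 0.6, 3.8]
opening: 0.0407
```

```bash
python3 -m inch '[{"ax":0,"ay":0,"az":0,"dx":0,"dy":0,"dz":0,"fingers":56},{"ax":0,"ay":0,"az":0,"dx":0,"dy":0,"dz":0,"fingers":56},{"ax":0,"ay":0,"az":0,"dx":0,"dy":0,"dz":0,"fingers":56},{"ax":0,"ay":0,"az":0,"dx":0,"dy":0,"dz":-15,"fingers":56},{"ax":0,"ay":0,"az":0,"dx":0,"dy":0,"dz":-45,"fingers":56},{"ax":0,"ay":0,"az":0,"dx":0,"dy":0,"dz":-100,"fingers":56},{"ax":0,"ay":0,"az":0,"dx":0,"dy":0,"dz":-160,"fingers":56},{"ax":0,"ay":0,"az":0,"dx":0,"dy":0,"dz":-160,"fingers":56}]'
python3 - <<'E'
from h import *
s=snapshot("wrist"); save(s,"w15");
t=1.85;r=.1845
print("open tab",C(0,.0455-.19*np.cos(t),.047+.19*np.sin(t)))
rel(C(0,.0455-r*np.cos(t),.047+r*np.sin(t)-.014),[180,0,-104.1])
s=snapshot("scene"); save(s,"s15"); print(landmark_of("flap_tab","scene"),proj(s,C(0,.0455-.19*np.cos(t),.047+.19*np.sin(t))))
E
```

```text
clock: 23.05
tool_pos: [0.5612, -0.2503, 0.1748]
orientation: [-179.4, 0.0, -104.4]
force: [-0.4, 0.1, -1.0]
opening: 0.0561
open tab [ 0.5643 -0.0661  0.2296]
d [-177.6   40.8  -38.8] a [-0.4  0.  -0.3] t 23.1
[{'position': [277.8, 175.3], 'score': 0.9}] [276.5199 172.993 ]
```

View pics/w15.png

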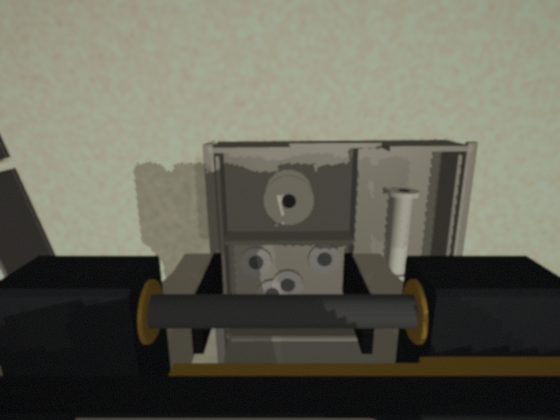

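View pics/s15.png

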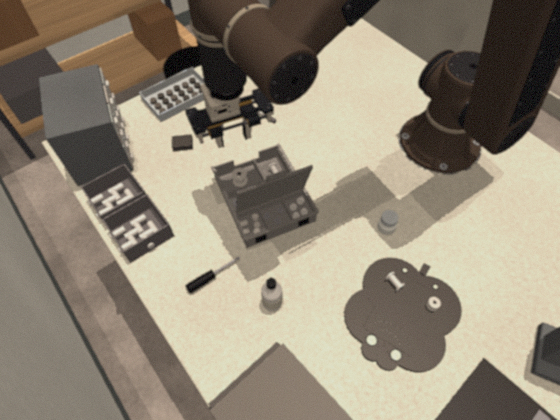

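Spool standing in its bay (289,200), bushing at (401,235), flap at the stop. Going above the tab to regrip it.

```bash
python3 -m inch '[{"ax":0,"ay":0,"az":0,"dx":0,"dy":0,"dz":-60,"fingers":76},{"ax":0,"ay":0,"az":0,"dx":-10,"dy":5,"dz":-115,"fingers":76},{"ax":0,"ay":0,"az":0,"dx":-65,"dy":20,"dz":-120,"fingers":76},{"ax":0,"ay":0,"az":0,"dx":-120,"dy":35,"dz":-120,"fingers":76},{"ax":0,"ay":0,"az":0,"dx":-178,"dy":41,"dz":-120,"fingers":76},{"ax":0,"ay":0,"az":0,"dx":-178,"dy":41,"dz":-120,"fingers":76},{"ax":0,"ay":0,"az":0,"dx":-178,"dy":41,"dz":-120,"fingers":76}]'
python3 - <<'E'
from h import *
s=snapshot("wrist"); save(s,"w16")
t=1.85;r=.1845
rel(C(0,.0455-r*np.cos(t),.047+r*np.sin(t)-.014),[180,0,-104.1])
for x in(-.025,.025): print(proj(s,C(x,.0455-.19*np.cos(t),.047+.19*np.sin(t))))
E
```

```text
clock: 24.08
tool_pos: [0.5622, -0.0666, 0.2867]
orientation: [179.9, -0.1, -104.4]
force: [0.4, -0.4, -0.6]
opening: 0.0762
d [-0.2 -1.9 76.5] a [ 0.1 -0.  -0.3] t 24.12
[320.3475 232.2732]
[239.0434 232.7586]
```

View pics/w16.png

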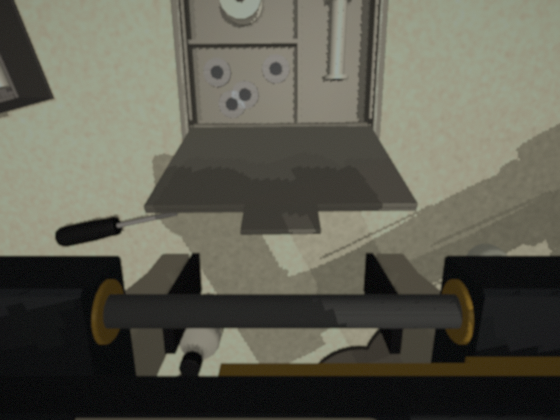

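The tab is at cols 241–322, row 233, as predicted. Down and grip.

```bash
python3 -m inch '[{"ax":0,"ay":0,"az":0,"dx":0,"dy":-1,"dz":50,"fingers":76},{"ax":0,"ay":0,"az":0,"dx":0,"dy":-1,"dz":74,"fingers":76},{"ax":0,"ay":0,"az":0,"dx":0,"dy":-1,"dz":75,"fingers":76},{"ax":0,"ay":0,"az":0,"dx":0,"dy":-1,"dz":75,"fingers":40},{"ax":0,"ay":0,"az":0,"dx":0,"dy":-1,"dz":75,"fingers":40},{"ax":0,"ay":0,"az":0,"dx":0,"dy":-1,"dz":75,"fingers":40},{"ax":0,"ay":0,"az":0,"dx":0,"dy":-1,"dz":75,"fingers":40},{"ax":0,"ay":0,"az":0,"dx":0,"dy":-1,"dz":75,"fingers":40}]'
python3 - <<'E'
from h import *
o=get_obs(); r=.1845; y0=.0455; 
R2=np.array([[np.cos(CA),np.sin(CA)],[-np.sin(CA),np.cos(CA)]]); c=R2@(o["tool_pos"][:2]-[CX,CY]); z=o["tool_pos"][2]+.014
print(c,z,"r",np.hypot(c[1]-y0,z-.047),"th",np.degrees(np.arctan2(z-.047,y0-c[1])))
r=np.hypot(c[1]-y0,z-.047)
for th in range(104,0,-8):
    t=np.radians(th); print(th,"dx",round(1000*(c[1]-(y0-r*np.cos(t))),0),"dz",round(1000*(z-(.047+r*np.sin(t))),0))
E
```

```text
clock: 25.12
tool_pos: [0.5635, -0.0669, 0.2136]
orientation: [-180.0, 0.0, -104.4]
force: [-4.1, 1.9, 6.1]
opening: 0.0485
[-0.0006  0.0968] 0.22755652598742113 r 0.18770939701389092 th 105.86805373653146
104 dx 6.0 dz -2.0
96 dx 32.0 dz -6.0
88 dx 58.0 dz -7.0
80 dx 84.0 dz -4.0
72 dx 109.0 dz 2.0
64 dx 134.0 dz 12.0
56 dx 156.0 dz 25.0
48 dx 177.0 dz 41.0
40 dx 195.0 dz 60.0
32 dx 211.0 dz 81.0
24 dx 223.0 dz 104.0
16 dx 232.0 dz 129.0
8 dx 237.0 dz 154.0
```

```bash
python3 -m inch '[{"ax":0,"ay":0,"az":0,"dx":6,"dy":0,"dz":-2,"fingers":40},{"ax":0,"ay":0,"az":0,"dx":32,"dy":0,"dz":-6,"fingers":40},{"ax":0,"ay":0,"az":0,"dx":58,"dy":0,"dz":-7,"fingers":40},{"ax":0,"ay":0,"az":0,"dx":84,"dy":0,"dz":-4,"fingers":40},{"ax":0,"ay":0,"az":0,"dx":109,"dy":0,"dz":2,"fingers":40},{"ax":0,"ay":0,"az":0,"dx":134,"dy":0,"dz":12,"fingers":40},{"ax":0,"ay":0,"az":0,"dx":156,"dy":0,"dz":25,"fingers":40},{"ax":0,"ay":0,"az":0,"dx":177,"dy":0,"dz":41,"fingers":40}]'
python3 - <<'E'
from h import *
s=snapshot("scene"); save(s,"s17")
E
```

```text
clock: 26.12
tool_pos: [0.5208, -0.2387, 0.1714]
orientation: [-179.8, 0.1, -104.4]
force: [6.5, 6.5, -5.8]
opening: 0.0493
```

View pics/s17.png

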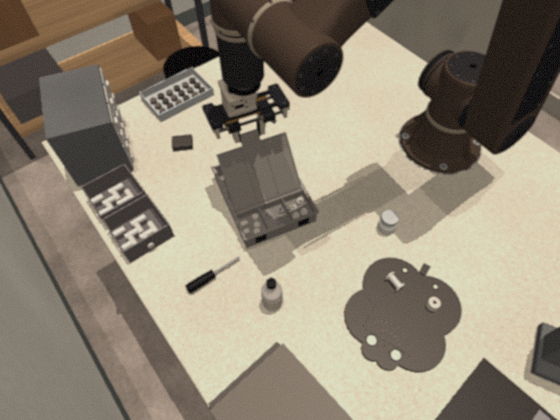

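The flap is following the gripper down. Continuing to nearly shut, then letting go.

```bash
python3 -m inch '[{"ax":0,"ay":0,"az":0,"dx":18,"dy":0,"dz":19,"fingers":40},{"ax":0,"ay":0,"az":0,"dx":34,"dy":0,"dz":40,"fingers":40},{"ax":0,"ay":0,"az":0,"dx":46,"dy":0,"dz":63,"fingers":40},{"ax":0,"ay":0,"az":0,"dx":55,"dy":0,"dz":88,"fingers":40},{"ax":0,"ay":0,"az":0,"dx":59,"dy":0,"dz":108,"fingers":40},{"ax":0,"ay":0,"az":0,"dx":61,"dy":0,"dz":124,"fingers":40},{"ax":0,"ay":0,"az":0,"dx":61,"dy":0,"dz":129,"fingers":40},{"ax":0,"ay":0,"az":0,"dx":61,"dy":0,"dz":129,"fingers":40}]'
python3 -m inch '[{"ax":0,"ay":0,"az":0,"dx":0,"dy":0,"dz":0,"fingers":80},{"ax":0,"ay":0,"az":0,"dx":0,"dy":0,"dz":0,"fingers":80},{"ax":0,"ay":0,"az":0,"dx":0,"dy":0,"dz":0,"fingers":80},{"ax":0,"ay":0,"az":0,"dx":0,"dy":0,"dz":0,"fingers":80},{"ax":0,"ay":0,"az":0,"dx":10,"dy":0,"dz":-40,"fingers":80},{"ax":0,"ay":0,"az":0,"dx":50,"dy":0,"dz":-80,"fingers":80},{"ax":0,"ay":0,"az":0,"dx":100,"dy":0,"dz":-110,"fingers":80},{"ax":0,"ay":0,"az":0,"dx":150,"dy":0,"dz":-130,"fingers":80}]'
python3 - <<'E'
from h import *
s=snapshot("scene"); save(s,"s18"); s=snapshot("top"); save(s,"t18"); s=snapshot("wrist"); save(s,"w18"); 
E
```

```text
clock: 27.18
tool_pos: [0.5064, -0.2973, 0.0426]
orientation: [-179.8, 0.0, -104.4]
force: [3.3, 5.8, 0.5]
opening: 0.0492
clock: 28.18
tool_pos: [0.4669, -0.4444, 0.1749]
orientation: [-179.9, -0.0, -104.4]
force: [1.9, -0.7, -0.9]
opening: 0.08
```

View pics/s18.png

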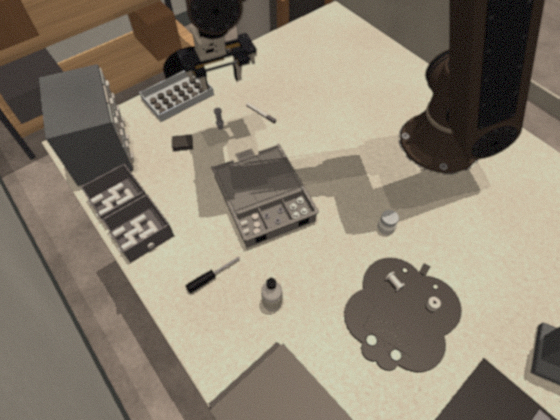

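View pics/t18.png

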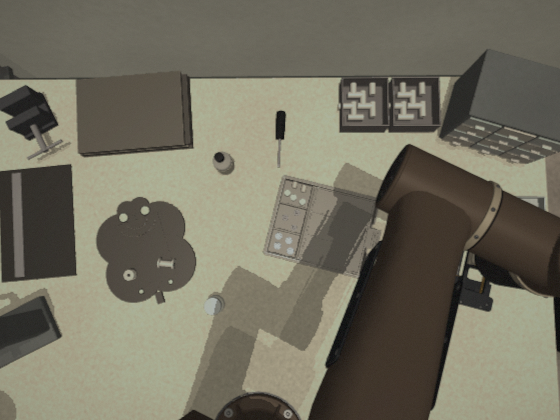

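Released and clear, and the flap looks nearly shut. I'll wait a few seconds for it to sink fully and compare with the first picture.

```bash
python3 -m inch '[{"ax":0,"ay":0,"az":0,"dx":0,"dy":0,"dz":-20,"fingers":80},{"ax":0,"ay":0,"az":0,"dx":0,"dy":0,"dz":-20,"fingers":80},{"ax":0,"ay":0,"az":0,"dx":0,"dy":0,"dz":-20,"fingers":80},{"ax":0,"ay":0,"az":0,"dx":0,"dy":0,"dz":-20,"fingers":80},{"ax":0,"ay":0,"az":0,"dx":0,"dy":0,"dz":-20,"fingers":80},{"ax":0,"ay":0,"az":0,"dx":0,"dy":0,"dz":-20,"fingers":80},{"ax":0,"ay":0,"az":0,"dx":0,"dy":0,"dz":-20,"fingers":80},{"ax":0,"ay":0,"az":0,"dx":0,"dy":0,"dz":-20,"fingers":80}]' >/dev/null
python3 -m inch '[{"ax":0,"ay":0,"az":0,"dx":0,"dy":0,"dz":0,"fingers":80},{"ax":0,"ay":0,"az":0,"dx":0,"dy":0,"dz":0,"fingers":80},{"ax":0,"ay":0,"az":0,"dx":0,"dy":0,"dz":0,"fingers":80},{"ax":0,"ay":0,"az":0,"dx":0,"dy":0,"dz":0,"fingers":80},{"ax":0,"ay":0,"az":0,"dx":0,"dy":0,"dz":0,"fingers":80},{"ax":0,"ay":0,"az":0,"dx":0,"dy":0,"dz":0,"fingers":80},{"ax":0,"ay":0,"az":0,"dx":0,"dy":0,"dz":0,"fingers":80},{"ax":0,"ay":0,"az":0,"dx":0,"dy":0,"dz":0,"fingers":80}]' >/dev/null
python3 -m inch '[{"ax":0,"ay":0,"az":0,"dx":0,"dy":0,"dz":0,"fingers":80},{"ax":0,"ay":0,"az":0,"dx":0,"dy":0,"dz":0,"fingers":80},{"ax":0,"ay":0,"az":0,"dx":0,"dy":0,"dz":0,"fingers":80},{"ax":0,"ay":0,"az":0,"dx":0,"dy":0,"dz":0,"fingers":80},{"ax":0,"ay":0,"az":0,"dx":0,"dy":0,"dz":0,"fingers":80},{"ax":0,"ay":0,"az":0,"dx":0,"dy":0,"dz":0,"fingers":80},{"ax":0,"ay":0,"az":0,"dx":0,"dy":0,"dz":0,"fingers":80},{"ax":0,"ay":0,"az":0,"dx":0,"dy":0,"dz":0,"fingers":80}]'
python3 - <<'E'
from h import *
s=snapshot("scene"); save(s,"s19")
print(landmark_of("flap_tab","scene")[:1])
a=cv2.imread("pics/scene0.png")[130:250,200:330]; b=cv2.imread("pics/s19.png")[130:250,200:330]
f=lambda i:cv2.resize(i,None,fx=3,fy=3,interpolation=cv2.INTER_CUBIC)
cv2.imwrite("pics/cmp.png",np.hstack([f(a),f(b)]))
s=snapshot("wrist"); save(s,"w19")
E
```

```text
clock: 31.32
tool_pos: [0.4669, -0.4428, 0.1927]
orientation: [180.0, -0.0, -104.4]
force: [0.0, 0.5, 0.5]
opening: 0.08
[{'position': [243.5, 152.0], 'score': 0.64}]
```

View pics/cmp.png

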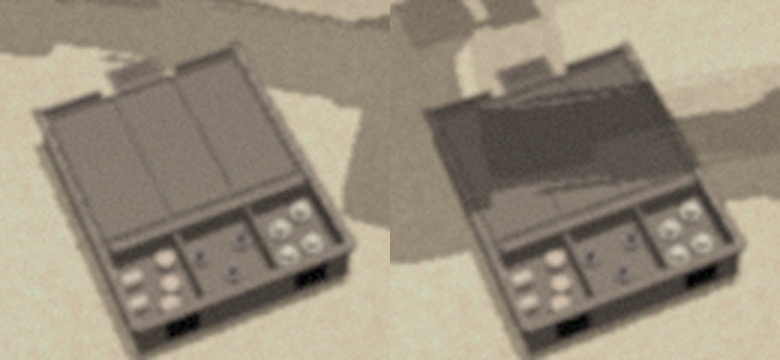

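View pics/w19.png

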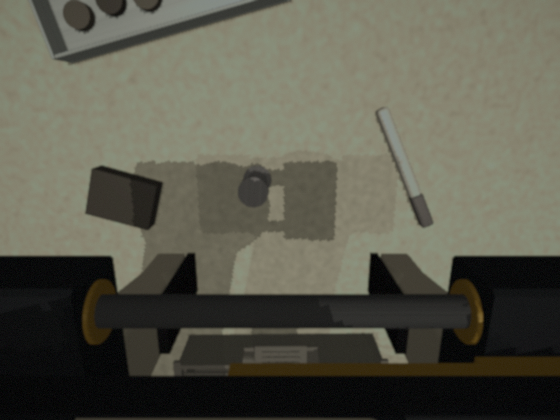

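The flap matches its starting shut position: the tab is within about 1 px in the side-by-side (the landmark network was 3 px off). Hole punch, marker and offcut are in place, so I'm handing in.

```bash
python3 - <<'E'
from h import *
print(close_job())
E
```

```text
the job is handed in; nothing more can be done
None
```

I swung the flap past upright until it leaned on its stop. Then I laid the long bushing lengthwise in the long bay and stood the large spool on its flange in the empty tab-side bay. Last, I folded the flap back down, let go just short of shut so it could sink the rest, and handed the job in at about 31.5 s.

**Last checks:**
- **Parts:** wrist pictures taken before closing showed the bushing lying along its bay and the spool standing in its bay.
- **Flap:** about 4 s after I let go, the side-by-side with the first picture showed the tab within about 1 px of its starting place. The landmark network put it about 4 px from its own first reading (score 0.64, down from 0.97), so it did not quite agree. I went by the picture.
- **Other things:** the short bushing, small spool, bottle, jar, screwdriver, punch, marker and offcut looked in place in the later pictures, though I did not measure them.
- **Forces:** the highest tool force I read at the end of a move was about 20 N.

The first move call was refused because it left out some keys; the arm did not move.

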